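# Draw a dropped plug adapter out from under a cable guard with a hooked rod

## Task

The small plug adapter has slid under the fixed wire guard on the desk, where the gripper cannot reach it. Take the hooked rod by its handle, reach in through the guard's open side, and draw the adapter out along the desk until it lies wholly outside, a couple of centimetres or more clear of the guard; then lay the rod down flat on the desk. Do not touch the adapter with the gripper, and leave the charger under the guard where it is.

Things in the scene. Friction and masses are not known exactly. Their poses are not given: they have to be found in the camera images.
- guard: Fixed steel wire cage, bars 6 mm thick. Origin on the desk; z up; +x points inwards from its open side at x = -80 mm (open from desk to roof) to its back at x = +100; sides at y = -130 and +130; barred roof, 85 mm clear above the desk. Adapter and charger lie side by side under it, about 65 mm either side of y = 0, either way round, 30 mm or more apart. Outlet cover below: flat, no obstacle.
- rod_grip (a point): Hooked rod, 160 g, lying on the desk: black block handle 90 long, 20 wide, 34 mm high, and a straight steel rod 8 mm thick from the handle's front to the hook. Point: centre of the handle, 17 mm above its underside. +x runs along the rod to the hook, z up. Rod and hook centre line 8 mm below this point.
- rod_hook (a point): The rod's hook: at its end the rod bends square to the side into a foot 8 mm thick. Point: the bend, on the centre line, 220 mm ahead of rod_grip, 9 mm above the desk when lying. Axes as rod_grip: +x on from the handle, the foot runs to +y and ends at y = +59 mm.
- adapter: Plug adapter to be drawn out: light grey, flat body with a narrower plug at one end with thumb screws; 43 x 65 x 18 mm high, about 50 g, slides easily. Origin: centre of underside. y: long axis (-32 to +32 mm, plug at -y), x from -21 to +21, z up. Its long axis lies within about 20 degrees of the guard's x axis.
- charger: Bystander under the guard, to be left: black mains charger, 40 x 74 mm, 31 mm high, 110 g. Origin at its underside; y: long axis (-37 to +37 mm), z up.
There are look-alikes about, which are no part of the job. There is more than one size of the adapter; the job needs the largest.

How it is judged (in metres and radians):
On the way:
1. the rod bears on the adapter while the adapter is still under the guard (contact force between rod and adapter above 0.03 N and x of adapter in the frame of guard above -0.08 m), for 0.05 s.
At the end, for the whole second after the job is handed in: The adapter lies flat and at rest on the desk with its centre between 35 and 270 mm outside the guard's open side, the rod lies flat on the desk, and the charger is within 20 mm of where it was (x of adapter in the frame of guard between -0.35 and -0.115 m and height (world z) of adapter between -0.01 and 0.01 m and angle between adapter's own z axis and vertical below 0.15 rad and linear speed of adapter below 0.02 m/s and height (world z) of rod_grip between 0 and 0.03 m and angle between rod_grip's own z axis and vertical below 0.17 rad and distance of charger from where it was at the start of the episode below 0.02 m); the robot touches nothing.
It fails at once if the gripper touches the adapter (contact force between the fingers and adapter above 0.5 N).
It fails at once if the charger is moved by more than 20 mm (distance of charger from where it was at the start of the episode above 0.02 m).
It also fails if it takes over 42 s, if anything falls off the work surface, if the arm or the gripper's body presses on something with over 40 N, if the wrist force passes 120 N, or if a joint passes its speed limit or range.

## Robot

A 6-joint arm with a two-finger parallel gripper is mounted at the origin on a cart in front of the work surface, level with it; the furniture and walls round the work are solid. World frame = base frame: x ahead of the robot, y to its left, z up, the work surface at z = 0. Lengths are in mm, angles in rad, forces in N, time in s.
With the tool pointing down it reaches from about 275 to 725 mm from the base axis. Payload 15.9 kg.
Tool frame: the origin (TCP) lies on the mounting face of the last link; the fingertips stand 173 mm ahead of it and the grasp point (between the pads) lies 155 mm ahead of it; z points along the fingers, y is the line along which they close (so a half turn about z gives the same grasp; the last joint's range is limited). The gripper opens to 85 mm and grips with 20 to 120 N. Pads are 22 mm wide; open, the fingers measure 114 mm over their backs; the gripper's body (76 mm by 85 mm) begins 54 mm behind the grasp point. The pads swing forward as they close: fully open they stand 13 mm farther back than shut.
Start: joints at [1.291, 0.213, -0.034, 1.323, 0, 1.571], TCP at [138.076, 480.542, 404.706] pointing down, gripper open.
Joint ranges: [-2.98, 2.98], [-0.74, 1.72], [-1.14, 1.35], [-2.1, 2.04], [-1.57, 1.44], [-3.14, 3.14]. Speed limits (rad/s): [1.89, 1.89, 2.39, 2.57, 3.14, 3.14].

## Interface

Orientations are given as a rotation vector (axis times angle).
In Python, from bench import arm, vision, ticket, spotter gives the robot as it stands.
- The arm moves only by the tool send_rows, never from a script. Its argument "steps" is a list of rows, each a list of 5 numbers: the opening, from 0 (shut) to 1 (fully open), then the shift along the tool's x, y, z in cm, then the turn about the tool's z in degrees. A call has 1 to 8 rows; each row shifts and turns the commanded pose from where the row before left it, along the tool's axes as they then stand; what a row does not reach is not made up. A row lasts 1/12 s, in which the tool goes at most 41.7 mm and 7.16 degrees, less where a joint would pass 70% of its speed; a pose out of reach is approached as far as the arm can. A call with a gripper value outside its range is refused whole. The fingers move at their own pace and stop on an object; "grip_force" is the grip in N (left out, the last holds). Time passes only in rows, so rows that do not move let the fingers close. It gives the time, the measured TCP pose, the force, the opening and the grip force at its end, in the units of the state.
- arm.get_obs(): the state, without advancing time (a new reading comes with each control period).
- vision.read_camera(name): name is "side" or "top"; returns the picture (400x640x3 uint8, red, green, blue); there is no depth.
- vision.get_calibration(name): a dict with "fx", "fy", "cx", "cy" (pixels), "k1" (the pictures are not rectified: a ray, as slopes to the right and down, at radius r is drawn at 1 + k1 r^2 times it, then the intrinsics apply), "T" (4x4, takes a point from camera to world coordinates). Camera axes: x right, y down, z forward; pixel columns grow to the right and rows downward; lengths in mm; the calibration is good to about 2 mm. A picture is of the moment at which its call begins. get_calibration takes no time and is no camera call.
- ticket.close_job(): hands the job in; it is judged then, once.
Trained networks look in the newest picture that a camera, given by its name, has taken for a name from the list of things; names that differ only in an ending like _2 or _b are one class to them, and where a whole thing is asked for, a point or a joint stands for the part that bears it (a point fixed in the world has none). Each returns a list of dicts, best first, with "score" (0 to 1); they miss things now and then, are a little off and sometimes report something else, mostly with a low value. They report only what shows in the picture. A call takes as long as a camera call. They do not tell look-alikes from the thing itself.
- spotter.search_frame(camera, query): "pixel" ([column, row] in pixels, amid what is visible of it).
- spotter.trace(camera, query): "pixels" (400x640 bool, what is visible of it) and "pixel" ([column, row] in pixels, amid what is visible of it).
- spotter.place_of(camera, query): "pixel" ([column, row] in pixels: a listed point, or the origin of a listed thing).
The state is a dict: "time_s": time; "qpos": joint angles; "qvel": joint speeds; "effort": joint torques, N m; "position": TCP position; "tcp_rot": TCP orientation; "wrist_force": force on the tool from outside, world axes, zero at the start; "torque": the same for the moment, N m; "opening": finger opening in mm; "gripper_force": force on a finger pad.
Only numpy, scipy, OpenCV 4.12 (cv2) and the standard library are available. Lean on these libraries where they do the work, as an engineer would, in place of code of your own. Each camera call takes 0.05 s, during which the arm holds its last target. There are 200 camera calls.

## Working session

There is one attempt and no reset: what is moved stays moved. The work goes in short steps, Python scripts to look and compute and a tool call to move; the robot and the scene stay as the last step left them, time stands still between calls to the robot, and variables do not carry over. Pictures are saved under pics/ and viewed, at most 10 in all, crops included, and the job is handed in when it is done.

Besides the shell and the picture viewer there is one more tool, called after "Call:" in YAML: its name, and indented under it one key for each argument. send_rows: Moves the arm, as the interface text tells. Its arguments: {"type":"object","properties":{"steps":{"type":"array","items":{"type":"array","items":{"type":"number"}}},"grip_force":{"type":"number"}},"required":["steps"]}

```bash
mkdir -p pics; cat > h.py <<'E'
import numpy as np, cv2
from bench import arm, vision, ticket, spotter
def ray(cam,px):
    c=vision.get_calibration(cam); T=np.array(c["T"])
    d=np.array([(px[0]-c["cx"])/c["fx"],(px[1]-c["cy"])/c["fy"]]); u=d.copy()
    for _ in range(20): u=d/(1+c["k1"]*(u@u))
    return T[:3,3], T[:3,:3]@np.array([u[0],u[1],1.])
def at_z(cam,px,z):
    o,r=ray(cam,px); return o+r*(z-o[2])/r[2]
def tri(p1,p2,c1="top",c2="side"):
    o1,r1=ray(c1,p1);o2,r2=ray(c2,p2)
    s=np.linalg.lstsq(np.c_[r1,-r2],o2-o1,rcond=None)[0]
    a=o1+s[0]*r1;b=o2+s[1]*r2
    return (a+b)/2,np.linalg.norm(a-b)
def proj(cam,P):
    c=vision.get_calibration(cam);T=np.array(c["T"]);p=T[:3,:3].T@(np.array(P,float)-T[:3,3])
    u=p[:2]/p[2];u=u*(1+c["k1"]*(u@u));return np.array([u[0]*c["fx"]+c["cx"],u[1]*c["fy"]+c["cy"]])
E
python3 - <<'E'
from h import *
np.set_printoptions(precision=1,suppress=True)
for c in ("top","side"):
    im=vision.read_camera(c); cv2.imwrite(f"pics/{c}0.png",im[:,:,::-1])
    print(c,np.array(vision.get_calibration(c)["T"])[:3,3])
    for q in ("guard","rod_grip","rod_hook","adapter","charger"):
        for d in spotter.place_of(c,q)[:4]: print(q,round(d["score"],2),np.array(d["pixel"]),at_z(c,d["pixel"],17 if q=="rod_grip" else 9 if q=="rod_hook" else 0)[:2])
E
```

```text
top [ 393.8   68.8 1112.9]
guard 0.74 [258.2 243.9] [516.6 258.4]
rod_grip 0.58 [351.  262.5] [459.5  15.4]
rod_grip 0.57 [429.8 228.3] [ 541.8 -194.4]
rod_hook 0.94 [352.9 261.7] [461.9  10. ]
adapter 0.71 [258.6 221.3] [577.3 257.3]
adapter 0.59 [195.3 208.6] [617.5 430.8]
adapter 0.47 [248.4 169.4] [722.6 285.6]
charger 0.55 [255.7 269.2] [450.  265.2]
side [ 429.8 1207.2  532.3]
guard 0.94 [342.8 246. ] [523.5 254.3]
rod_grip 0.75 [357.3 169.1] [ 529.1 -191.4]
rod_hook 0.67 [372. 200.] [473.3  13.7]
adapter 0.81 [283.7 287.7] [616.5 432.6]
adapter 0.73 [250.2 248.8] [720.7 297.7]
adapter 0.66 [317.1 244. ] [580.6 254. ]
adapter 0.34 [344.6 245.7] [519.7 252.4]
charger 0.59 [372.  250.7] [458.8 265.4]
charger 0.38 [319.1 244.3] [576.1 254.7]
```

View pics/top0.png

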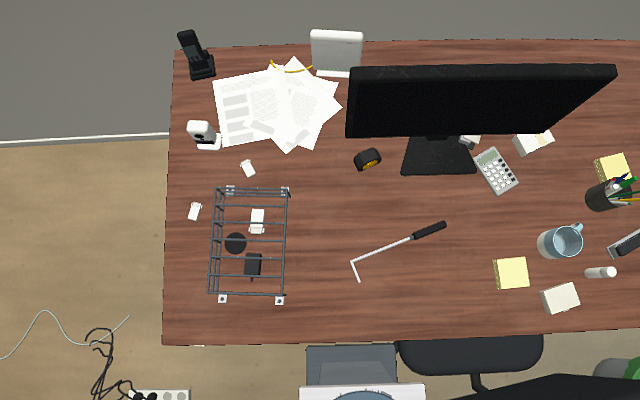

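View pics/side0.png

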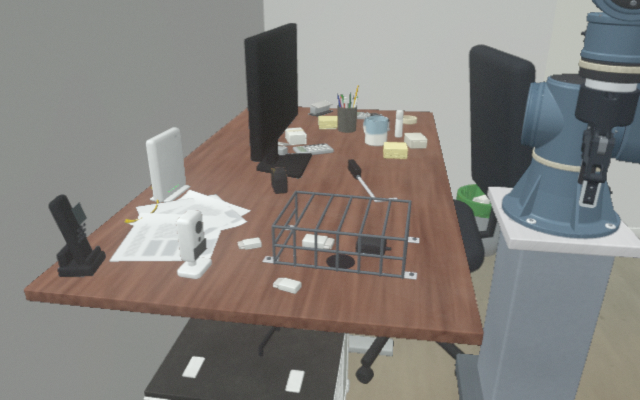

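The open side faces world -y: the back bars are at columns 208–218 in the top view, and the mouth is at about column 288. The adapter is at (258,221), the charger at (254,265), and the rod runs from the handle at (430,230) to the hook at (352,263) with its foot end at (359,281). I'll refine these now.

```bash
python3 - <<'E'
from h import *
np.set_printoptions(precision=1,suppress=True)
ims={c:vision.read_camera(c) for c in ("top","side")}
for n,a,b in (("grip",[429.8,228.3],[357.3,169.1]),("hook",[352.9,261.7],[372,200]),("guard",[258.2,243.9],[342.8,246]),("adapter",[258.6,221.3],[317.1,244]),("charger",[255.7,269.2],[372,250.7])):
    print(n,*tri(a,b))
P=lambda px,z:at_z("top",px,z)[:2]
for px in ((230,190),(287,192),(222,298),(279,299)): print("foot",P(px,2))
for c,q,z in (("top","adapter",18),("top","charger",31),("top","rod_grip",17),("side","adapter",9)):
    for d in spotter.trace(c,q)[:4]:
        m=d["pixels"].astype(np.uint8); ys,xs=np.nonzero(m)
        w=np.array([at_z(c,p,z)[:2] for p in zip(xs,ys)])
        r=cv2.minAreaRect(w.astype(np.float32)); 
        print(c,q,round(d["score"],2),d["pixel"],len(xs),"rect",np.array(r[0]),np.array(r[1]),r[2],"bb",w.min(0),w.max(0))
t=cv2.cvtColor(ims["top"],cv2.COLOR_RGB2BGR)
def dr(f,cam,gx,gy,yaw):
    R=lambda x,y,z:(gx+x*np.cos(yaw)-y*np.sin(yaw),gy+x*np.sin(yaw)+y*np.cos(yaw),z)
    for z,col in ((0,(0,255,0)),(88,(0,0,255))):
        p=np.array([proj(cam,R(x,y,z)) for x,y in ((-80,-130),(-80,130),(100,130),(100,-130))])
        cv2.polylines(f,[(p*16).round().astype(int)],True,col,1,cv2.LINE_AA,4)
s=cv2.cvtColor(ims["side"],cv2.COLOR_RGB2BGR)
yaw=np.arctan2(*(0,1)); 
a,b=P((287,192),2),P((279,299),2); d=b-a; yaw=np.arctan2(d[1],d[0])-np.pi/2+np.pi; yaw=(np.arctan2(-d[0],d[1]) if 0 else np.arctan2(-(a-b)[1]*-1,1)*0+np.arctan2(abs(d[0]),d[1]*-1*-1 if 0 else 0)) if 0 else yaw
# +y axis of guard for +x=world +y is world -x: direction d
yaw=np.arctan2(d[1],d[0])-np.pi/2; print("yaw",np.degrees(yaw)%360)
for f,c in((t,"top"),(s,"side")): dr(f,c,520,256,yaw)
A=cv2.resize(t[160:320,180:340],(400,400),interpolation=cv2.INTER_CUBIC)
B=cv2.resize(s[160:320,260:420],(400,400),interpolation=cv2.INTER_CUBIC)
cv2.imwrite("pics/ov.png",np.hstack([A,B]))
E
```

```text
grip [ 535.6 -194.5   16.6] 12.491361810215174
hook [467.7   9.9   7. ] 11.471503486866565
guard [519.7 258.2   1.9] 6.699077073875916
adapter [578.6 257.1   1.5] 3.099346759587813
charger [454.4 265.3  -0.3] 8.786738901221128
foot [665.6 335.4]
foot [654.8 179.7]
foot [377.4 353.6]
foot [371.6 204.3]
top adapter 0.84 [258.3, 218.7] 301 rect [575.7 259.8] [42.7 64.6] 86.4790267944336 bb [543.1 237.2] [607.8 282.3]
top adapter 0.56 [247.9, 169.8] 159 rect [718.9 285.5] [48.3 27.8] 25.733156204223633 bb [695.8 266.8] [741.4 305.2]
top adapter 0.46 [192.0, 213.0] 172 rect [606.9 427.1] [28.2 46.1] 74.52916717529297 bb [582.9 409.5] [629.4 444.3]
top charger 0.77 [254.9, 267.9] 273 rect [458.4 268. ] [38.8 69. ] 89.80335998535156 bb [423.9 248.5] [493.  287.3]
top charger 0.72 [230.5, 243.0] 2158 rect [515.5 278.4] [201.9 304.5] 86.24629974365234 bb [359.6 169. ] [669.6 382.9]
top rod_grip 0.62 [416.0, 231.3] 458 rect [ 503.6 -106.2] [ 54.7 274.9] 30.344039916992188 bb [ 411.6 -235.6] [560.2  15.3]
side adapter 0.71 [285.2, 284.3] 324 rect [609.6 435.4] [42.  53.5] 74.81208801269531 bb [583.7 412.4] [636.7 460.2]
side adapter 0.62 [319.5, 239.2] 405 rect [579.3 256.5] [65.3 71.8] 86.14989471435547 bb [543.5 222.1] [614.7 290.3]
side adapter 0.57 [249.4, 242.7] 205 rect [725.2 289. ] [47.8 45.2] 17.269668579101562 bb [698.3 263.6] [750.5 312.8]
yaw 85.03633287039577
```

View pics/ov.png

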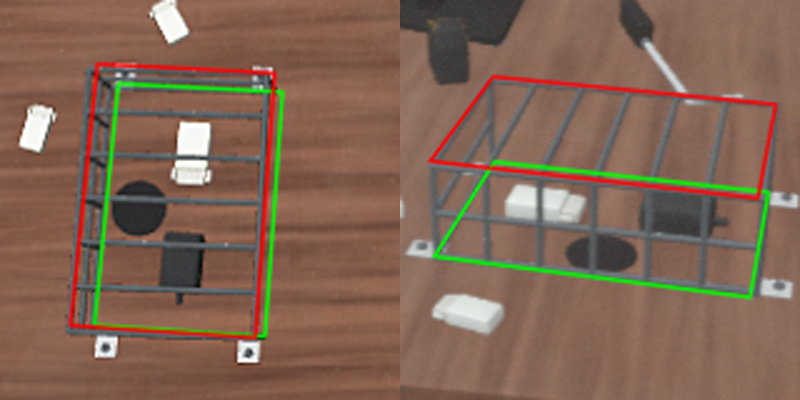

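```bash
python3 - <<'E'
from h import *
np.set_printoptions(precision=3,suppress=True)
cen={}
for c,(x0,x1,y0,y1) in (("top",(405,455,215,245)),("side",(340,368,155,182))):
    im=vision.read_camera(c); g=im[y0:y1,x0:x1].max(2)
    n,l,st,ce=cv2.connectedComponentsWithStats((g<60).astype(np.uint8)); k=1+np.argmax(st[1:,4])
    cen[c]=ce[k]+[x0,y0]; ys,xs=np.nonzero(l==k)
    w=np.array([at_z(c,(x+x0,y+y0),26)[:2] for x,y in zip(xs,ys)],np.float32)
    r=cv2.minAreaRect(w); print(c,st[k],cen[c],r,w.mean(0))
    if c=="top":
        h=im[238:264,350:414].astype(int).min(2); ys,xs=np.nonzero(h>150); 
        pts=np.array([at_z(c,(x+350,y+238),9)[:2] for x,y in zip(xs,ys)],np.float32)
        v=cv2.fitLine(pts,cv2.DIST_HUBER,0,.01,.01).ravel(); print("rod line",v,np.degrees(np.arctan2(v[1],v[0])),pts.min(0),pts.max(0),len(pts))
print(tri(cen["top"],cen["side"]))
o=arm.get_obs(); print(o["position"],o["tcp_rot"]); print(cv2.Rodrigues(np.array(o["tcp_rot"]))[0])
print(o["time_s"])
E
```

```text
top [  7   6  35  19 257] [429.218 229.79 ] ((536.7466430664062, -190.66038513183594), (18.732322692871094, 93.22834014892578), 19.67764663696289) [ 536.764 -190.542]
rod line [  0.34   -0.94  490.479 -58.921] -70.12126 [ 458.486 -139.688] [519.373  17.539] 175
side [10 10  4  5 11] [350.909 167.545] ((546.02001953125, -182.15293884277344), (8.836324691772461, 34.838531494140625), 5.513391971588135) [ 547.29  -177.329]
(array([ 543.051, -191.826,   20.089]), np.float64(10.973245723456369))
[138.065 480.549 404.716] [-0.438 -3.111 -0.   ]
[[-0.961  0.276  0.   ]
 [ 0.276  0.961  0.   ]
 [ 0.     0.    -1.   ]]
1.0
```

Call:
send_rows:
  steps:
    - [1,-2.37,-2.23,0,0]
    - [1,-2.37,-2.23,0,0]
    - [1,-2.37,-2.23,0,0]
    - [1,-2.37,-2.23,0,0]
    - [1,-2.37,-2.23,0,0]
    - [1,-2.37,-2.23,0,0]
    - [1,-2.37,-2.23,0,0]
    - [1,-2.37,-2.23,0,0]

```text
time_s: 1.67
position: [271.4, 255.3, 404.9]
tcp_rot: [0.437, 3.111, 0.001]
wrist_force: [0.3, 0.9, 1.1]
opening: 85.4
gripper_force: 0.0
```

Call:
send_rows:
  steps:
    - [1,-2.37,-2.23,0,0]
    - [1,-2.37,-2.23,0,0]
    - [1,-2.37,-2.23,0,0]
    - [1,-2.37,-2.23,0,0]
    - [1,-2.37,-2.23,0,0]
    - [1,-2.37,-2.23,0,0]
    - [1,-2.37,-2.23,0,0]
    - [1,-2.37,-2.23,0,0]

```text
time_s: 2.33
position: [404.4, 31.2, 404.9]
tcp_rot: [0.438, 3.11, 0.0]
wrist_force: [0.3, 1.9, -0.1]
opening: 85.3
gripper_force: 0.0
```

Call:
send_rows:
  steps:
    - [1,-2.37,-2.23,0,0]
    - [1,-2.37,-2.23,0,0]
    - [1,-2.37,-2.23,0,0]
    - [1,-2.37,-2.23,0,0]
    - [1,-2.37,-2.23,0,0]
    - [1,-2.37,-2.23,0,0]
    - [1,-2.37,-2.23,0,0]
    - [1,-2.37,-2.23,0,0]

```text
time_s: 3.0
position: [537.5, -192.5, 404.6]
tcp_rot: [0.438, 3.111, 0.0]
wrist_force: [0.5, -0.1, -0.5]
opening: 85.3
gripper_force: 0.0
```

Call:
send_rows:
  steps:
    - [1,0,0,1,6.8]
    - [1,0,0,1,6.8]
    - [1,0,0,1,6.8]
    - [1,0,0,1,6.8]
    - [1,0,0,1,6.8]
    - [1,0,0,1,6.8]
    - [1,0,0,1,6.8]
    - [1,0,0,1,6.8]

```text
time_s: 3.67
position: [536.9, -190.9, 324.2]
tcp_rot: [-1.819, -2.561, 0.0]
wrist_force: [-0.1, -0.9, -0.1]
opening: 85.5
gripper_force: 0.0
```

Call:
send_rows:
  steps:
    - [1,0,0,2.2,0]
    - [1,0,0,2.2,0]
    - [1,0,0,2.2,0]
    - [1,0,0,2.2,0]
    - [1,0,0,2.2,0]
    - [1,0,0,1.6,0]
    - [1,0,0,1.0,0]
    - [1,0,0,0.7,0]

```text
time_s: 4.33
position: [536.7, -190.9, 180.6]
tcp_rot: [-1.811, -2.566, 0.001]
wrist_force: [-0.1, 1.1, -0.1]
opening: 85.3
gripper_force: 0.0
```

Call:
send_rows:
  steps:
    - [0,0,0,0,0]
    - [0,0,0,0,0]
    - [0,0,0,0,0]
    - [0,0,0,0,0]
    - [0,0,0,0,0]
    - [0,0,0,0,0]
    - [0,0,0,0,0]
    - [0,0,0,0,0]
  grip_force: 70

```text
time_s: 5.0
position: [537.3, -191.0, 182.6]
tcp_rot: [1.811, 2.565, 0.001]
wrist_force: [-1.0, 0.9, 6.0]
opening: 19.2
gripper_force: 69.2
```

Call:
send_rows:
  steps:
    - [0,0,0,-0.5,0]
    - [0,0,0,-0.8,0]
    - [0,0,0,-0.8,0]
    - [0,0,0,-0.9,0]
    - [0,0,0,0,5]
    - [0,0,0,0,6]
    - [0,0,0,0,6]
    - [0,0,0,0,6]

```text
time_s: 5.67
position: [537.1, -191.0, 212.7]
tcp_rot: [2.292, 2.147, 0.001]
wrist_force: [0.5, -0.6, -1.3]
opening: 19.0
gripper_force: 68.3
```

```bash
python3 - <<'E'
from h import *
np.set_printoptions(precision=1,suppress=True)
o=arm.get_obs(); print(o["position"],o["tcp_rot"],o["opening"],o["wrist_force"])
fr=[]
for c in("top","side"):
    im=vision.read_camera(c); fr.append(im[160:320,250:450,::-1] if c=="top" else im[120:280,250:450,::-1])
    for d in spotter.place_of(c,"rod_hook")[:2]: print(c,d["score"],d["pixel"],at_z(c,d["pixel"],9+32))
cv2.imwrite("pics/g.png",np.hstack([cv2.resize(f,(400,320),interpolation=cv2.INTER_CUBIC) for f in fr]))
E
```

```text
[ 537.1 -191.   212.7] [2.3 2.1 0. ] 18.966389492970624 [ 0.5 -0.6 -1.3]
top 0.68 [259.7, 223.5] [564.7 247.5  41. ]
top 0.57 [347.9, 229.5] [542.2  21.1  41. ]
side 0.76 [342.7, 187.4] [550.7  17.1  41. ]
```

View pics/g.png

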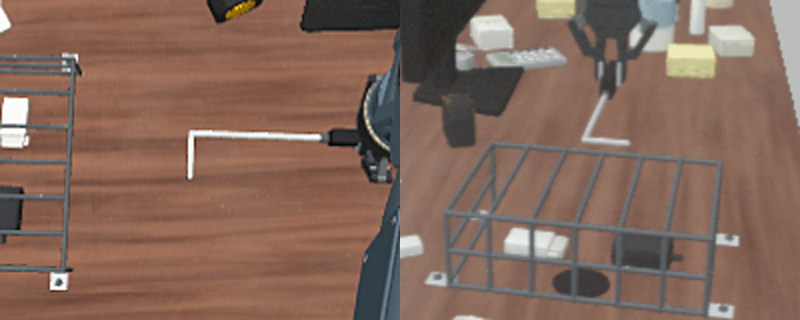

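```bash
python3 - <<'E'
from h import *
np.set_printoptions(precision=1,suppress=True)
print(tri([345,226],[342.5,189.5]),tri([347.9,229.5],[342.7,187.4]), tri([345.5,249],[364.5,191.3]))
print(proj("top",(551,28,40)),proj("side",(551,28,40)))
E
```

```text
(array([550.8,  28.1,  39.7]), np.float64(1.6753868508651526)) (array([546.2,  21.4,  42.3]), np.float64(8.226108220359299)) (array([492.9,  29.1,  38.7]), np.float64(0.27577974234564223))
[345.1 226.2] [342.1 189.3]
```

Call:
send_rows:
  steps:
    - [0,0,1.2,0,0]
    - [0,0,1.4,0,0]
    - [0,0,1.2,0,0]
    - [0,0,1.0,0,0]
    - [0,2,0,0,0]
    - [0,2.5,0,0,0]
    - [0,2.5,0,0,0]
    - [0,2.5,0,0,0]

```text
time_s: 6.53
position: [590.5, -98.1, 211.9]
tcp_rot: [2.283, 2.158, -0.0]
wrist_force: [0.9, 0.2, -0.7]
opening: 18.4
gripper_force: 68.7
```

Call:
send_rows:
  steps:
    - [0,2.5,0,0,0]
    - [0,2.5,0,0,0]
    - [0,2.5,0,0,0]
    - [0,2.5,0,0,0]
    - [0,2.5,0,0,0]
    - [0,2.5,0,0,0]
    - [0,2,0,0,0]
    - [0,1,0,0,0]

```text
time_s: 7.2
position: [601.3, 83.0, 212.0]
tcp_rot: [-2.281, -2.16, -0.001]
wrist_force: [-0.1, 0.0, -2.0]
opening: 18.7
gripper_force: 68.7
```

```bash
python3 - <<'E'
from h import *
o=arm.get_obs(); print(o["position"],o["tcp_rot"],o["wrist_force"])
fr=[]
for c,(x,y) in (("top",(180,150)),("side",(260,150))):
    im=vision.read_camera(c)[y:y+150,x:x+150,::-1]; fr.append(cv2.resize(im,(400,400),interpolation=cv2.INTER_CUBIC))
cv2.imwrite("pics/i.png",np.hstack(fr))
E
```

```text
[601.3254293   82.97240883 211.97006318] [-2.28132863e+00 -2.15965074e+00 -7.68914137e-04] [-0.06353922  0.04077857 -2.00066935]
```

View pics/i.png

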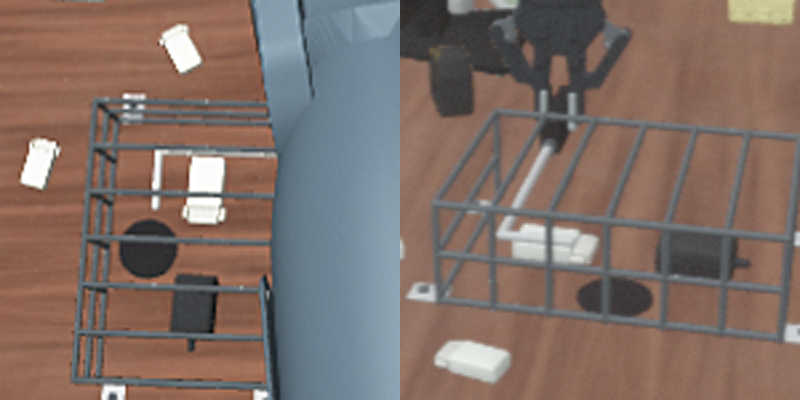

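Call:
send_rows:
  steps:
    - [0,0,0.6,0,0]
    - [0,0,0,0.5,0]
    - [0,0,0,0.6,0]
    - [0,0,0,0.6,0]
    - [0,0,0,0.6,0]
    - [0,0,0,0.4,0]
    - [0,0,0,0.1,0]
    - [0,0,0,0,0]

```text
time_s: 7.97
position: [607.1, 80.2, 183.3]
tcp_rot: [-2.287, -2.154, 0.001]
wrist_force: [0.0, -0.8, -1.4]
opening: 18.8
gripper_force: 68.8
```

```bash
python3 - <<'E'
from h import *
o=arm.get_obs(); print(o["position"],o["tcp_rot"],o["wrist_force"])
fr=[]
for c,(x,y) in (("top",(180,150)),("side",(260,150))):
    im=vision.read_camera(c)[y:y+150,x:x+150,::-1]; fr.append(cv2.resize(im,(400,400),interpolation=cv2.INTER_CUBIC))
cv2.imwrite("pics/j.png",np.hstack(fr))
E
```

```text
[607.14602916  80.21544497 183.27652691] [-2.28678838e+00 -2.15356324e+00  8.42060940e-04] [ 0.0247903  -0.8214318  -1.43855398]
```

View pics/j.png

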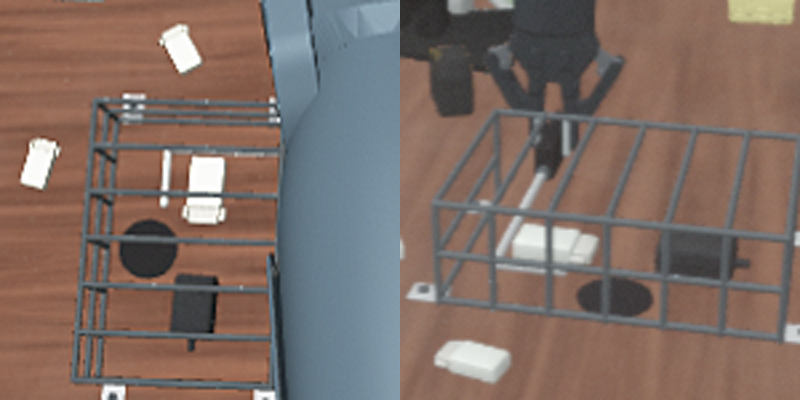

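The hook is down behind the adapter: the foot is at crop (166,178), the adapter's back edge at crop column 188, and the rod is clear beside it. Next I pull.

Call:
send_rows:
  steps:
    - [0,-0.5,0,0,0]
    - [0,-0.6,0,0,0]
    - [0,-0.6,0,0,0]
    - [0,-0.8,0,0,0]
    - [0,-1,0,0,0]
    - [0,-1,0,0,0]
    - [0,-1,0,0,0]
    - [0,-1,0,0,0]

```text
time_s: 8.73
position: [603.3, 14.2, 183.7]
tcp_rot: [2.287, 2.153, -0.0]
wrist_force: [-0.1, 0.2, -1.2]
opening: 18.6
gripper_force: 68.7
```

Call:
send_rows:
  steps:
    - [0,-1,0,0,0]
    - [0,-1,0,0,0]
    - [0,-1,0,0,0]
    - [0,-1,0,0,0]
    - [0,-1,0,0,0]
    - [0,-1,0,0,0]
    - [0,-1,0,0,0]
    - [0,-0.6,0,0,0]

```text
time_s: 9.4
position: [598.8, -61.7, 183.7]
tcp_rot: [2.287, 2.153, -0.0]
wrist_force: [-0.2, -0.3, -1.6]
opening: 18.4
gripper_force: 68.7
```

```bash
python3 - <<'E'
from h import *
o=arm.get_obs(); print(o["position"],o["tcp_rot"],o["wrist_force"])
fr=[]
for c,(x,y) in (("top",(200,150)),("side",(260,130))):
    im=vision.read_camera(c)[y:y+150,x:x+150,::-1]; fr.append(cv2.resize(im,(400,400),interpolation=cv2.INTER_CUBIC))
    for d in spotter.place_of(c,"adapter")[:4]: print(c,round(d["score"],2),at_z(c,d["pixel"],0)[:2])
cv2.imwrite("pics/k.png",np.hstack(fr))
E
```

```text
[598.78036886 -61.74538182 183.69538146] [ 2.28744635e+00  2.15317965e+00 -2.73540020e-04] [-0.246983   -0.28916796 -1.63737813]
top 0.85 [569.49464962 135.27136089]
top 0.72 [608.18395328 433.82828636]
top 0.52 [727.14703881 285.66610501]
side 0.62 [614.61021416 427.88944422]
side 0.53 [719.61613393 293.51069198]
side 0.44 [565.1438691  133.03303745]
```

View pics/k.png

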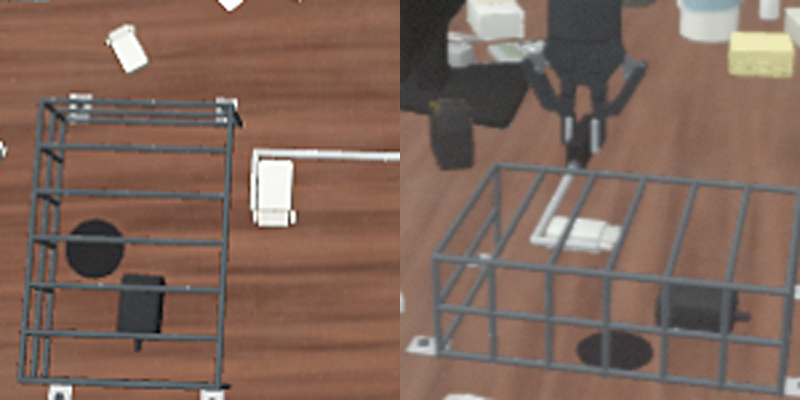

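Call:
send_rows:
  steps:
    - [0,-0.6,0,0,0]
    - [0,-1,0,0,0]
    - [0,-1,0,0,0]
    - [0,-1,0,0,0]
    - [0,-0.6,0,0,0]
    - [0,-0.3,0,0,0]
    - [0,0,0,0,0]
    - [0,0.4,0,0,0]

```text
time_s: 10.27
position: [596.4, -101.8, 183.7]
tcp_rot: [2.288, 2.153, -0.0]
wrist_force: [0.7, -0.2, -1.1]
opening: 19.0
gripper_force: 68.7
```

Call:
send_rows:
  steps:
    - [0,0,0,0.1,0]
    - [0,0,0,0,0]
    - [0.3,0,0,0,0]
    - [0.5,0,0,0,0]
    - [1,0,0,0,0]
    - [1,0,0,0,0]
    - [1,0,0,0,0]
    - [1,0,0,0,0]

```text
time_s: 10.93
position: [596.4, -101.3, 182.7]
tcp_rot: [2.287, 2.154, 0.0]
wrist_force: [-0.6, -0.5, 1.0]
opening: 83.5
gripper_force: 0.0
```

Call:
send_rows:
  steps:
    - [1,0,0,0,0]
    - [1,0,0,-0.5,0]
    - [1,0,0,-1,0]
    - [1,0,0,-2,0]
    - [1,0,0,-2.5,0]
    - [1,0,0,-2.5,0]
    - [1,0,0,-2.5,0]
    - [1,0,0,-2,0]

```text
time_s: 11.6
position: [596.4, -101.3, 315.9]
tcp_rot: [2.286, 2.153, 0.002]
wrist_force: [0.7, -0.6, -0.2]
opening: 85.2
gripper_force: 0.0
```

```bash
python3 - <<'E'
from h import *
o=arm.get_obs(); print(o["time_s"],o["position"],o["opening"],o["wrist_force"])
fr=[]
for c,(x,y) in (("top",(230,150)),("side",(260,130))):
    im=vision.read_camera(c)[y:y+150,x:x+150,::-1]; fr.append(cv2.resize(im,(400,400),interpolation=cv2.INTER_CUBIC))
    for q in ("adapter","rod_grip","rod_hook","charger"):
        for d in spotter.place_of(c,q)[:3]: print(c,q,round(d["score"],2),at_z(c,d["pixel"],{"rod_grip":17,"rod_hook":9}.get(q,0))[:2])
cv2.imwrite("pics/l.png",np.hstack(fr))
E
```

```text
11.6 [ 596.41953008 -101.3442742   315.8593337 ] 85.19709263632663 [ 0.68387186 -0.61681012 -0.17824553]
top adapter 0.65 [560.33266208  91.75218928]
top adapter 0.54 [602.37001555 433.10699718]
top adapter 0.46 [717.02508714 289.7429734 ]
top rod_grip 0.83 [ 599.80831671 -106.67866532]
top rod_hook 0.58 [606.40124428 119.84004815]
top rod_hook 0.44 [563.64944909  86.94622119]
top charger 0.54 [452.47836074 269.38942402]
side adapter 0.74 [571.75530717  88.62698789]
side adapter 0.64 [725.02202932 293.4657523 ]
side adapter 0.54 [612.65332295 435.07029434]
side rod_grip 0.53 [589.61023022 -94.59464431]
side rod_hook 0.88 [615.06849273 109.45547581]
side rod_hook 0.44 [456.432319   277.08027083]
side charger 0.91 [462.65201009 258.86482964]
```

View pics/l.png

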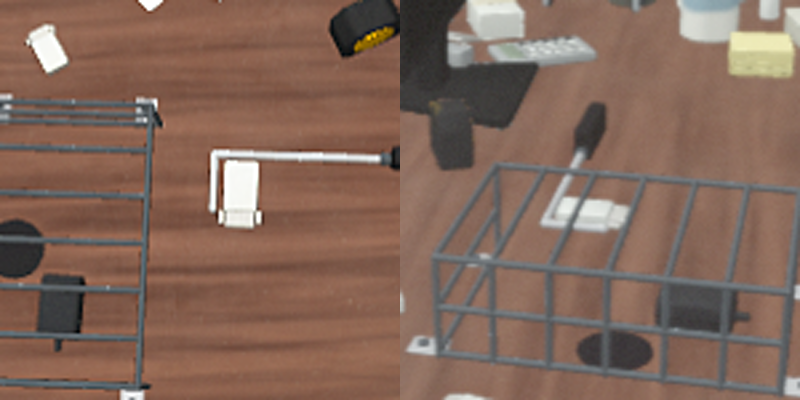

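The adapter is at about y = 90, roughly 85 mm outside the mouth. The rod lies flat, the charger hasn't moved, and the gripper is clear of everything.

```bash
python3 -c "
from bench import ticket; print(ticket.close_job())"
```

```text
the job is handed in; nothing more can be done
None
```

I drew the adapter out to about 85 mm (adapter centre) outside the guard's open side, laid the rod flat on the desk, left the charger where it was, and handed the job in at about 12 s; no verdict was returned.

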